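# Snug the adjustable wrench and tighten the mould clamp

### The arm

A 6-joint arm with a two-finger parallel gripper is mounted at the origin on the work surface. World frame = base frame: x ahead of the robot, y to its left, z up, the work surface at z = 0. Lengths are in mm, angles in degrees, forces in N, time in s.
With the tool pointing down it reaches from about 325 to 850 mm from the base axis. Payload 4.4 kg.
Tool frame: the origin (TCP) lies at the very end of the fingers, on their centre line; the grasp point (between the pads) lies 19 mm behind it; z points along the fingers, y is the line along which they close (so a half turn about z gives the same grasp; the last joint's range is limited). The gripper opens to 94 mm and grips with 3 to 60 N. Pads are 16 mm wide; open, the fingers measure 119 mm over their backs; the gripper's body (75 mm by 177 mm) begins 78 mm behind the grasp point.
Start: joints at [62.882, 11.837, 88.321, -0, 79.842, -8.623], TCP at [182.413, 545.3, 205.447] pointing down, gripper open.
Joint ranges: [-156.59, 156.59], [-49.26, 127.26], [12.9, 141.05], [-63.56, 243.56], [4.71, 150.69], [-161.64, 161.64]. Speed limits (degrees/s): [159.86, 159.86, 180, 180, 180, 180].

### API

Orientations are given as a 3x3 rotation matrix whose columns are the frame's x, y, z axes.
In Python, from workcell import manip gives the robot as it stands.
- The arm moves only by the shell command python3 -m pendant 'ROWS'. ROWS is JSON, a list that holds one entry, the list of rows, each a list of 7 numbers: the shift along the world's x, y, z in mm, then the turn, a rotation vector about the world's x, y, z in rad, then the closure in counts, from 0 (fully open) to 255 (shut). In form: [[[x, y, z, wx, wy, wz, fingers], ...]]. A call has 1 to 8 rows; each row is the pose to reach, as a shift and turn from the pose commanded when the call began; what a row does not reach only later rows make up. A row lasts 1/10 s, in which the tool goes at most 50 mm and 8.59 degrees, less where a joint would pass 70% of its speed; a pose out of reach is approached as far as the arm can. A call with a gripper value outside its range is refused whole. The fingers move at their own pace and stop on an object; the grip force is fixed at half the most. Time passes only in rows, so rows that repeat a pose let the fingers close. It gives the time, the measured TCP pose, the force, the opening and the grip force at its end, in the units of the state.
- manip.get_obs(): the state, without advancing time (a new reading comes with each control period).
- manip.get_image(name): name is "side" or "top"; returns the picture (384x512x3 uint8, red, green, blue); there is no depth.
- manip.calibration(name): a dict with "mtx" (3x3 intrinsics, pixels), "R" (3x3) and "t" (3): a world point X has camera coordinates R X + t. Camera axes: x right, y down, z forward; pixel columns grow to the right and rows downward; lengths in mm; the calibration is good to about 2 mm. A picture is of the moment at which its call begins. calibration takes no time and is no camera call.
- manip.finish_job(): hands the job in; it is judged then, once.
Trained networks look in the newest picture that a camera, given by its name, has taken for a name from the list of things; names that differ only in an ending like _2 or _b are one class to them, and where a whole thing is asked for, a point or a joint stands for the part that bears it (a point fixed in the world has none). Each returns a list of dicts, best first, with "p" (0 to 1); they miss things now and then, are a little off and sometimes report something else, mostly with a low value. They report only what shows in the picture. A call takes as long as a camera call.
- manip.boxes_of(camera, target): "position" ([x, y, z] in mm, in the coordinates of the camera as it stood for that picture, good to about 4 mm: the middle of the surface that is visible of it).
- manip.silhouettes(camera, target): "mask" (384x512 bool, what is visible of it).
The state is a dict: "time": time; "joint_positions": joint angles; "joint_vel": joint speeds; "joint_efforts": joint torques, N m; "tcp_pos": TCP position; "orientation": TCP orientation; "force": force on the tool from outside, world axes, zero at the start; "ft_torque": the same for the moment, N m; "opening": opening from 0.0 (shut) to 1.0 (fully open); "grasp_force": force on a finger pad.
Only numpy, scipy, OpenCV 4.12 (cv2) and the standard library are available. Lean on these libraries where they do the work, as an engineer would, in place of code of your own. Each camera call takes 0.05 s, during which the arm holds its last target. There are 200 camera calls.

### The job

The adjustable wrench lies round the nut of the plaster-mould clamp with its jaw too wide. Roll its worm with light fingertip pressure, no more than about 15 N and never pushing the jaw itself, until the jaw presses snugly on the nut; only then tighten the nut clockwise by about an eighth of a turn with the wrench, and let go, leaving the wrench lying flat and still snug on the nut. Leave the nut untouched by hand and the other things alone.

Things in the scene. Friction and masses are not known exactly. Their poses are not given: they have to be found in the camera images.
- mould: plaster casting mould between two plywood boards, fixed to the table; origin at the centre of the lower board's underside (2 to 10 mm above the table, on rubber feet), x along its long side towards the wrench's handle end, z up. Top board 300 x 220 mm, its upper face 92 mm above the origin. A 21 mm threaded rod stands in the middle, up to 38 mm above that face, with the nut on it
- nut_center (a point): centre of the dark steel hexagon nut, 36 mm across flats, 22 mm high, on the threaded rod, its underside on the board. It turns stiffly (about 0.3 N m) on the vertical rod and stays where it is left. Axes turn with it, z up; at the start two of its flats face along the mould's +y and -y, between the wrench's jaws
- nut (a joint): turn of the nut in rad: 0 at the start, growing clockwise seen from above (tightening); an eighth of a turn is 0.785
- wrench_throat (a point): point of the loose steel adjustable wrench (0.7 kg, 290 mm overall) on the middle line of its handle, where the centre of a snugly held nut lies (the nut's centre stands 2 to 4 mm from it at the start), half-way up the 16 mm thick head, which lies flat on the board. Axes: x along the handle away from the nut, z up, y from the movable jaw to the fixed jaw. The flat face of the fixed jaw is 18 mm from here towards +y; the movable jaw is on the -y side
- jaw_face (a point): middle of the gripping face of the movable jaw (a block 42 x 20 x 16 mm), 22 to 28 mm from the throat point along the wrench's -y at the start, 18 mm (the jaws 36 mm apart) when snug on the nut. It slides along the wrench's y only, and only its worm may move it
- jaw: the movable jaw; its axes are the wrench's, its origin slides with it
- worm_top (a point): middle of the highest line of the worm at its mean height (fixed to the wrench, axes as the wrench's, does not turn with the worm): 54 mm from the throat point along the wrench's +x and 13 mm along its -y, 8.5 mm above the head's top face, 24.5 mm above the board. A fingertip dragged over the worm's top along the wrench's -x (towards the nut) closes the jaw, along +x opens it
- worm: the worm itself: dark knurled roller, 20 mm diameter, 22 mm long, axis along the wrench's y, in a window of the head; origin at its middle on its turning axis, axes turn with it. 12 mm of jaw travel per full turn: 1 mm per 5.2 mm of drag without slip. Turning it takes about 3 N of drag, more as the jaw bears on the nut; some 8 to 12 N of fingertip pressure rolls it snug. It is worn: its top rises and sinks by up to 0.6 mm as it turns
- handle_grip (a point): point on the wrench's handle 165 mm from the throat point, half-way up the handle; the handle is straight, 24 mm wide and 12 mm thick, from 82 to 247 mm from the throat point, its underside 4 mm above the board, with its outer end beyond the board's edge. Axes as the wrench's
- wrench: the same wrench as a whole, with its jaw and worm; origin under the throat point, on the board; axes as above
- rolling_pin: wooden rolling pin, 300 mm long, 48 mm thick, standing by; origin on the table under its middle
- spray_bottle: pink spray bottle, 80 mm wide, 181 mm high, standing by; origin at the centre of its underside
- footed_bowl: blue-green ceramic bowl, 120 mm wide, 70 mm high, standing by; origin at the centre of its underside

How it is judged (in metres and radians):
On the way, in this order (a step that is already met when the one before it is completed fails the run):
1. the jaw is rolled snug: within 1.5 mm of the nut's width and pressing on the nut with over 7 N for 0.3 s, the nut not yet turned by more than 0.12 rad (y of jaw_face in the frame of wrench above -0.0195 m and contact force between jaw and nut above 7 N and value of joint nut between -0.12 and 0.12 rad), for 0.3 s.
2. the nut is turned clockwise by over 0.6 rad with the wrench, the jaw still snug (value of joint nut above 0.6 rad and y of jaw_face in the frame of wrench above -0.0195 m), for 0.2 s.
At the end, for the whole second after the job is handed in: The nut is 0.6 to 1.0 rad clockwise of its start; the wrench lies flat (within 0.06 rad, 5 mm) and still on the board, round the nut (throat point within 10 mm of the nut's axis), jaws within 1.5 mm of the nut's width (all of step 2 and value of joint nut below 1 rad and angle between wrench's own z axis and vertical below 0.06 rad and horizontal distance between wrench_throat and nut_center below 0.01 m and z of wrench in the frame of mould below 0.097 m and linear speed of wrench below 0.02 m/s); the robot touches nothing.
It fails at once if the worm is pressed with more than 18 N (contact force between the fingers and worm above 18 N).
It fails at once if the fingers push the jaw itself (over 8 N) (contact force between the fingers and jaw above 8 N).
It fails at once if the fingers or arm push the nut (over 8 N) (contact force between any of the arm, the fingers and nut above 8 N).
It fails at once if the rolling pin, spray bottle or bowl is moved by more than 30 mm (distance of any of rolling_pin, spray_bottle, footed_bowl from where it was at the start of the episode above 0.03 m).
It also fails if it takes over 70 s, if anything falls off the work surface, if the arm or the gripper's body presses on something with over 40 N, if the wrist force passes 120 N, or if a joint passes its speed limit or range.

## Working session

There is one attempt and no reset: what is moved stays moved. The work goes in short steps, Python scripts to look and compute and a shell command to move; the robot and the scene stay as the last step left them, time stands still between calls to the robot, and variables do not carry over. Pictures are saved under pics/ and viewed, at most 12 in all, crops included, and the job is handed in when it is done.

```bash
mkdir -p pics; ls; cat > h.py <<'E'
import numpy as np, cv2
from workcell import manip
def cal(c):
    k=manip.calibration(c); return np.array(k["mtx"]),np.array(k["R"]),np.array(k["t"]).ravel()
def world(c,p):
    K,R,t=cal(c); return R.T@(np.array(p)-t)
def ray(c,u,v,z):
    K,R,t=cal(c); d=R.T@np.linalg.inv(K)@np.array([u,v,1.]); o=-R.T@t
    return o+d*(z-o[2])/d[2]
def proj(c,X):
    K,R,t=cal(c); q=K@(R@np.array(X)+t); return q[:2]/q[2]
def save(c,n,crop=None,s=1):
    im=manip.get_image(c)[:,:,::-1]
    if crop: a,b,e,f=crop; im=im[b:f,a:e]
    cv2.imwrite("pics/"+n,cv2.resize(im,None,fx=s,fy=s,interpolation=cv2.INTER_CUBIC))
E
python3 - <<'E'
from h import *
for c in("top","side"):
    save(c,c+"0.png")
    K,R,t=cal(c); print(c,(-R.T@t).round(),K[0,0].round())
    for n in("nut_center","worm_top","worm","handle_grip","jaw_face","wrench_throat","mould","wrench"):
        print(n,[(world(c,d["position"]).round(1).tolist(),round(d["p"],2)) for d in manip.boxes_of(c,n)[:2]])
a=cv2.imread("pics/top0.png");b=cv2.imread("pics/side0.png")
cv2.imwrite("pics/a.png",cv2.resize(np.vstack([a,b]),(400*1,600)))
E
```

```text
pics
top [ 335.   -2. 1337.] 474.0
nut_center [([578.4, -44.0, 126.7], 0.68)]
worm_top [([557.0, 22.8, 118.1], 0.89)]
worm [([587.5, 11.0, 121.7], 0.62)]
handle_grip [([557.5, 21.7, 116.6], 0.65), ([588.1, -53.7, 101.0], 0.59)]
jaw_face [([621.9, -33.3, 121.1], 0.61)]
wrench_throat [([557.2, 24.1, 115.0], 0.95)]
mould [([586.2, -53.9, 106.3], 0.68)]
wrench [([558.1, 20.7, 117.0], 0.6)]
side [ -65. -842. 1240.] 479.0
nut_center []
worm_top [([550.3, 10.1, 118.9], 0.56), ([661.8, 324.4, 88.9], 0.25)]
worm []
handle_grip [([554.7, 8.5, 114.2], 0.95), ([613.0, -35.0, 114.1], 0.38)]
jaw_face []
wrench_throat [([550.8, 12.8, 117.9], 0.17)]
mould [([562.0, -91.2, 104.7], 0.74), ([664.0, 320.5, 89.8], 0.53)]
wrench [([554.3, 9.1, 119.3], 0.75), ([367.3, -312.5, 44.1], 0.56)]
```

View pics/top0.png

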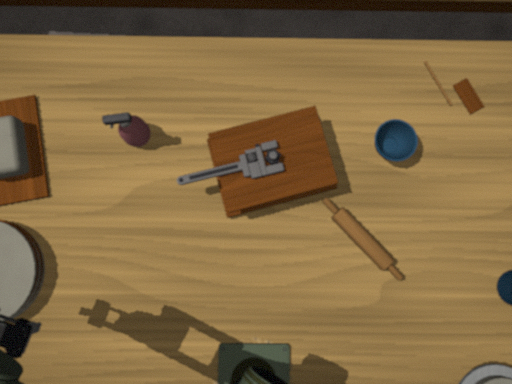

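View pics/side0.png

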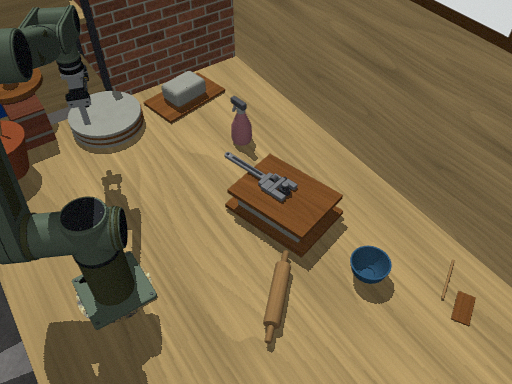

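Top view: the handle runs left and slightly down from the nut at (275,156), with its end at (181,181). The bowl, pin and bottle are well clear. Next I'll fit the wrench axis from its silhouette.

```bash
python3 - <<'E'
from h import *
save("top","c1.png",(170,125,310,205),5)
ms={n:manip.silhouettes("top",n) for n in("wrench","nut_center","worm","jaw")}
for n,m in ms.items():
    print(n,[(round(d["p"],2),int(d["mask"].sum())) for d in m[:2]])
    if m:
        v,u=np.nonzero(m[0]["mask"]); print("  px",u.mean().round(1),v.mean().round(1),u.min(),u.max(),v.min(),v.max())
m=ms["wrench"][0]["mask"];v,u=np.nonzero(m)
P=np.array([ray("top",a,b,114.)[:2] for a,b in zip(u,v)])
e=P[P[:,1].argmax()]
h=P[P[:,1]>P[:,1].max()-165]
h=h[(h[:,1]>P[:,1].max()-150)]
c=h.mean(0);w,V=np.linalg.eigh(np.cov(h.T));a=V[:,1]*np.sign(V[1,1])
s=(P-c)@a; print("center",c,"axis",a,np.degrees(np.arctan2(a[1],a[0])),"len",s.min(),s.max())
end=c+a*s.max(); print("handle end",end)
n=ms["nut_center"]
if n:
    v,u=np.nonzero(n[0]["mask"]); print("nut",ray("top",u.mean(),v.mean(),122.))
mm=manip.silhouettes("top","mould")
v,u=np.nonzero(mm[0]["mask"]);r=cv2.minAreaRect(np.c_[u,v].astype(np.float32));print("mould",r)
print(ray("top",*r[0],98.))
B=cv2.boxPoints(r);print([ray("top",*q,98.)[:2].round(1).tolist() for q in B])
o=manip.get_obs();print(o["force"],o["orientation"],o["opening"])
E
```

```text
wrench [(0.89, 1546)]
  px 238.7 165.7 176 282 140 184
nut_center [(0.51, 123)]
  px 272.0 157.3 265 279 149 164
worm []
jaw [(0.47, 143), (0.37, 1632)]
  px 267.3 145.2 256 276 140 150
center [541.070687   129.51683385] axis [-0.24732703  0.96893206] 104.31939601993987 len -199.21103176616057 79.43168989544505
handle end [521.42508273 206.48074482]
nut [584.99090122 -42.90710754 122.        ]
mould ((271.1969299316406, 160.9481964111328), (87.85108947753906, 116.76152038574219), 75.25643920898438)
[579.89354712 -41.75104324  98.        ]
[[652.9, 139.9], [739.4, -163.2], [507.9, -220.9], [426.0, 75.4]]
[-0.27683657 -0.19187627  0.24786783] [[-9.48341728e-01  3.17250636e-01  8.94360923e-06]
 [ 3.17250636e-01  9.48341728e-01  7.72007100e-07]
 [-8.23667810e-06  3.56949227e-06 -1.00000000e+00]] 0.9991707298912946
```

View pics/c1.png

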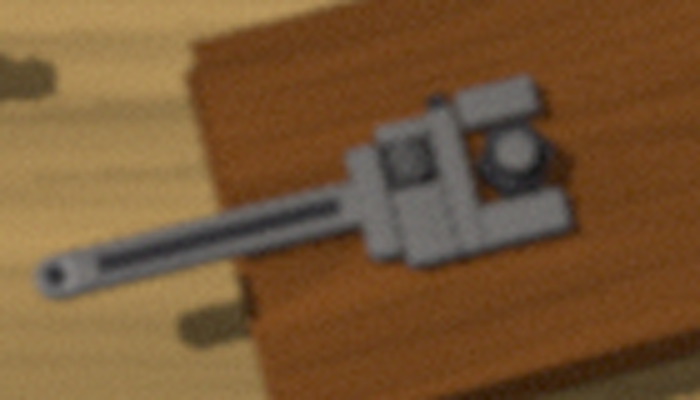

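The crop shows the worm at about (251.6,157.4) px, the rod top at (273.4,155) and the hole at the handle end at (181,180).

```bash
python3 - <<'E'
from h import *
W=ray("top",251.6,157.4,121);N=ray("top",273.4,155,136);H=ray("top",181,180,114);S=ray("top",239,166,114)
a=(S-H)[:2];a=-a/np.linalg.norm(a);b=np.array([-a[1],a[0]]) # wrench y
print("W",W,"N",N,"H",H,"axis",a,np.degrees(np.arctan2(a[1],a[0])))
d=(W-N)[:2];print("worm rel nut x,y",d@a,d@b,"hend",(H-N)[:2]@a,(H-N)[:2]@b)
for p in (W,N,H): print(proj("side",p))
R=np.array(manip.get_obs()["orientation"]);y=R[:2,1];print("tool y angle",np.degrees(np.arctan2(y[1],y[0])))
save("side","c2.png",(215,140,315,215),7)
t=np.radians(104.5)-np.arctan2(y[1],y[0]);print("turn",t,"rad; delta",W-np.array(manip.get_obs()["tcp_pos"]))
E
```

```text
W [584.13215135  10.21830932 121.        ] N [588.07978825 -46.11805777 136.        ] H [523.29158201 193.33803065 114.        ] axis [-0.25059331  0.96809245] 104.51262412895788
worm rel nut x,y 55.52806304946123 -10.295839365602665 hend 248.0511225175095 2.7148789196357037
[273.85726413 177.74263957]
[285.46894644 184.62345778]
[227.9045996  154.38314052]
tool y angle 71.50326376649244
turn 0.5759016896868194 rad; delta [ 401.69850483 -535.08752285  -84.44748179]
```

View pics/c2.png

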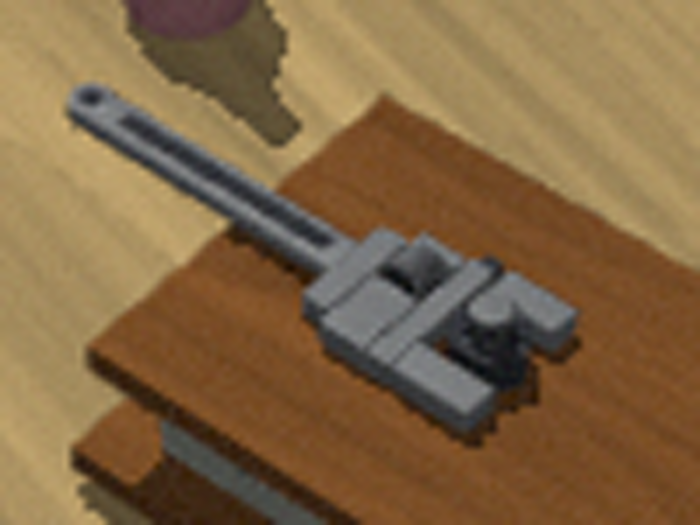

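Both views agree on the worm at about (584,10). Moving above it with the fingers shut and tool y along the handle.

```bash
python3 -m pendant '[[[25,-35,0,0,0,0.07,255],[55,-73,0,0,0,0.15,255],[85,-111,0,0,0,0.22,255],[115,-150,0,0,0,0.29,255],[143,-188,0,0,0,0.36,255],[172,-226,0,0,0,0.43,255],[200,-263,0,0,0,0.5,255],[200,-263,0,0,0,0.576,255]]]'; python3 -m pendant '[[[28,-37,0,0,0,0,255],[57,-75,0,0,0,0,255],[85,-113,-10,0,0,0,255],[113,-150,-20,0,0,0,255],[142,-188,-30,0,0,0,255],[170,-225,-45,0,0,0,255],[199,-262,-45,0,0,0,255],[199,-262,-45,0,0,0,255]]]'
```

```text
time: 2.05
tcp_pos: [385.7, 278.2, 205.8]
orientation: [[-0.969, -0.246, 0.002], [-0.246, 0.969, -0.001], [-0.002, -0.002, -1.0]]
force: [-0.5, 0.9, -0.5]
opening: 0.357
grasp_force: 0.0
time: 2.85
tcp_pos: [584.2, 15.4, 159.9]
orientation: [[-0.97, -0.245, 0.001], [-0.245, 0.97, -0.002], [-0.001, -0.002, -1.0]]
force: [0.1, -0.1, 0.7]
opening: 0.007
grasp_force: 0.0
```

```bash
python3 -m pendant '[[[0,0,-15,0,0,0,255],[0,0,-30,0,0,0,255],[0,0,-30,0,0,0,255],[0,0,-30,0,0,0,255]]]'; python3 - <<'E'
from h import *
save("top","c3.png",(220,125,300,195),8)
p=manip.get_obs()["tcp_pos"];print(proj("top",p),proj("side",p))
E
```

```text
time: 3.25
tcp_pos: [579.9, 21.7, 129.3]
orientation: [[-0.968, -0.252, -0.003], [-0.252, 0.968, 0.0], [0.002, 0.001, -1.0]]
force: [-0.0, -0.4, -0.3]
opening: 0.003
grasp_force: 0.0
[247.23394248 157.91006785] [271.05689201 174.12611696]
```

View pics/c3.png

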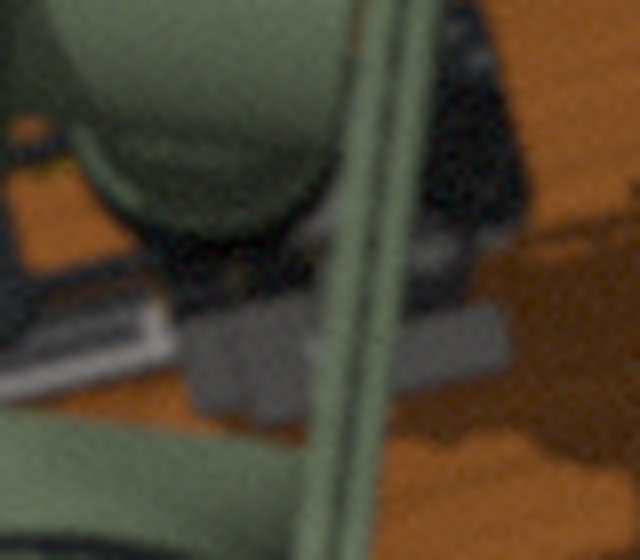

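The arm hides the worm from above, so I'll use touch instead: shift 4 mm back onto the worm and descend gently.

```bash
python3 -m pendant '[[[1,-4,-1,0,0,0,255],[1,-4,-3,0,0,0,255],[1,-4,-3,0,0,0,255]]]'|grep -E "tcp|force:";  python3 -m pendant '[[[0,0,-1,0,0,0,255],[0,0,-1,0,0,0,255]]]'|grep -E "tcp|force:"; python3 - <<'E'
from h import *
save("side","c4.png",(235,130,315,205),8)
E
```

```text
tcp_pos: [582.5, 16.3, 127.6]
force: [0.8, 0.2, 0.3]
grasp_force: 0.0
tcp_pos: [582.4, 16.3, 126.5]
force: [-0.3, 0.5, -0.3]
grasp_force: 0.1
```

View pics/c4.png

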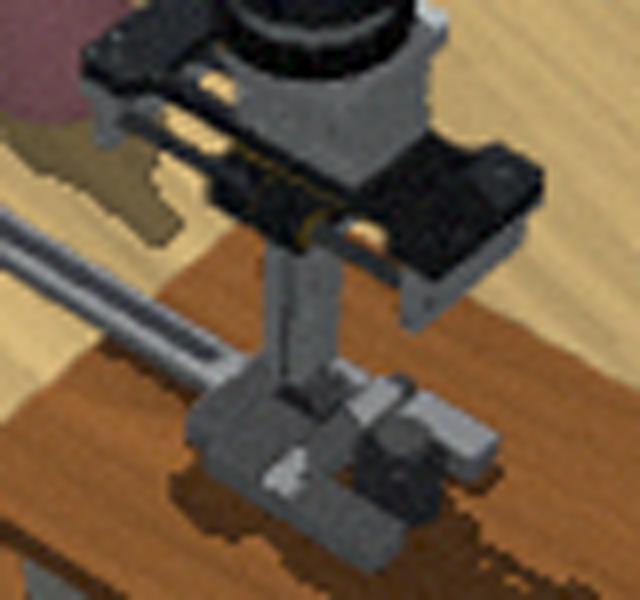

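The fingertips are over the handle half of the worm, with the worm's end showing at (320,385) in the crop. Stepping down.

```bash
for i in 1 2 3; do python3 -m pendant '[[[0,0,-0.7,0,0,0,255],[0,0,-0.7,0,0,0,255]]]'|grep -E "tcp|force: \["; done
```

```text
tcp_pos: [582.6, 16.2, 126.2]
force: [-0.1, 0.2, 2.6]
tcp_pos: [582.6, 16.3, 126.1]
force: [-2.2, 0.7, 5.7]
tcp_pos: [582.7, 16.2, 126.0]
force: [-3.1, -0.3, 7.3]
```

Contact at z≈126.2, and the stiffness is about 3 N per mm. Dragging towards the nut.

```bash
python3 -m pendant '[[[0.5,-2,-0.5,0,0,0,255],[1,-4,-0.5,0,0,0,255],[1.5,-6,-0.5,0,0,0,255],[1.5,-6,-0.5,0,0,0,255]]]'|grep -E "tcp|force: \["; python3 -m pendant '[[[0.5,-2,0,0,0,0,255],[1,-4,0,0,0,0,255],[1.5,-6,0,0,0,0,255],[1.5,-6,0,0,0,0,255]]]'|grep -E "tcp|force: \["; 
```

```text
tcp_pos: [584.1, 11.3, 126.7]
force: [-6.5, 1.5, 14.1]
tcp_pos: [586.1, 4.1, 125.7]
force: [-1.9, -0.5, 7.8]
```

```bash
python3 -m pendant '[[[0.5,-2,0,0,0,0,255],[1,-4,0,0,0,0,255],[1.5,-6,0,0,0,0,255],[1.5,-6,0,0,0,0,255]]]'|grep -E "tcp|force: \["; python3 -m pendant '[[[0,0,8,0,0,0,255],[0,0,15,0,0,0,255],[0,0,15,0,0,0,255]]]'|grep -E "tcp|force: \["; python3 - <<'E'
from h import *
save("side","c5.png",(235,130,315,205),8)
E
```

```text
tcp_pos: [586.6, -2.0, 123.2]
force: [0.2, -0.3, 0.9]
tcp_pos: [588.2, -1.9, 140.7]
force: [-0.4, 0.1, -0.8]
```

View pics/c5.png

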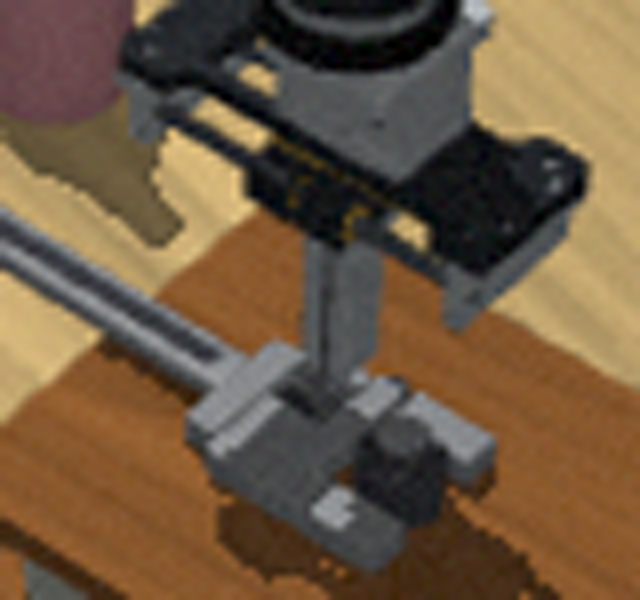

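The finger ran off the crest at the end of that stroke, and the jaw's corner moved slightly inwards, so rolling works. Starting a second stroke.

```bash
python3 -m pendant '[[[-3,10,0,0,0,0,255],[-6,20.5,0,0,0,0,255],[-6,20.5,-7,0,0,0,255],[-6,20.5,-13,0,0,0,255],[-6,20.5,-13,0,0,0,255],[-6,20.5,-13,0,0,0,255]]]'|grep -E "tcp|force: \["; python3 -m pendant '[[[0,0,-1.5,0,0,0,255],[0,0,-2,0,0,0,255],[0,0,-2,0,0,0,255]]]'|grep -E "tcp|force: \["; 
```

```text
tcp_pos: [580.5, 18.7, 125.1]
force: [-0.6, 1.1, -1.3]
tcp_pos: [581.3, 18.6, 124.3]
force: [0.6, 0.1, 0.3]
```

```bash
python3 -m pendant '[[[0,0,3.5,0,0,0,255],[1,-3.5,3.5,0,0,0,255],[1,-3.5,1.5,0,0,0,255],[1,-3.5,1,0,0,0,255],[1,-3.5,1,0,0,0,255]]]'|grep -E "tcp|force: \["; python3 -m pendant '[[[0,0,-0.7,0,0,0,255],[0,0,-0.7,0,0,0,255]]]'|grep -E "tcp|force: \["; 
```

```text
tcp_pos: [582.7, 14.8, 126.1]
force: [-1.3, -0.0, 5.1]
tcp_pos: [582.7, 14.8, 126.0]
force: [-3.3, -0.7, 7.2]
```

```bash
for i in 1 2 3; do python3 -m pendant '[[[0.5,-2,-0.1,0,0,0,255],[1,-4,-0.1,0,0,0,255],[1,-4,-0.1,0,0,0,255]]]'|grep -E "tcp|force: \["; done
```

```text
tcp_pos: [583.4, 12.4, 126.3]
force: [-3.8, 3.6, 10.4]
tcp_pos: [584.6, 8.0, 126.1]
force: [-2.0, 2.4, 10.1]
tcp_pos: [585.8, 3.3, 124.9]
force: [-0.8, 1.2, 5.6]
```

```bash
python3 -m pendant '[[[0,0,5,0,0,0,255],[-1,6,5,0,0,0,255],[-3,12,5,0,0,0,255],[-3,12,2,0,0,0,255],[-3,12,0.7,0,0,0,255],[-3,12,0.3,0,0,0,255],[-3,12,0.3,0,0,0,255]]]'|grep -E "tcp|force: \["; for i in 1 2 3; do python3 -m pendant '[[[0.5,-2,-0.1,0,0,0,255],[1,-4,-0.1,0,0,0,255],[1,-4,-0.1,0,0,0,255]]]'|grep -E "tcp|force: \["; done
```

```text
tcp_pos: [581.6, 16.0, 124.8]
force: [-2.5, 1.8, 6.3]
tcp_pos: [582.6, 13.4, 125.5]
force: [-4.0, 4.0, 9.8]
tcp_pos: [584.3, 8.5, 125.6]
force: [-2.6, 3.0, 9.5]
tcp_pos: [585.7, 3.3, 124.6]
force: [0.8, 0.8, 4.1]
```

```bash
python3 -m pendant '[[[0,0,5,0,0,0,255],[-1,6,5,0,0,0,255],[-3,12,5,0,0,0,255],[-3,12,2,0,0,0,255],[-3,12,0.7,0,0,0,255],[-3,12,0.3,0,0,0,255],[-3,12,0.3,0,0,0,255]]]'|grep -E "time|tcp|force: \["; for i in 1 2 3; do python3 -m pendant '[[[0.5,-2,-0.1,0,0,0,255],[1,-4,-0.1,0,0,0,255],[1,-4,-0.1,0,0,0,255]]]'|grep -E "tcp|force: \["; done;  python3 -m pendant '[[[0,0,5,0,0,0,255],[-3,12,7,0,0,0,255],[-3,12,7,0,0,0,255]]]'|grep -E "time|tcp|force: \["; python3 - <<'E'
from h import *
save("side","c6.png",(235,130,315,205),8)
E
```

```text
time: 10.8
tcp_pos: [581.7, 16.1, 124.6]
force: [-1.4, 2.1, 5.2]
tcp_pos: [582.0, 14.9, 124.9]
force: [-4.0, 9.0, 8.4]
tcp_pos: [584.4, 9.7, 125.6]
force: [-2.7, 5.8, 8.4]
tcp_pos: [585.9, 3.2, 124.5]
force: [-0.6, 1.6, 5.0]
time: 12.0
tcp_pos: [581.2, 16.5, 130.6]
force: [0.6, 0.1, 1.0]
```

View pics/c6.png

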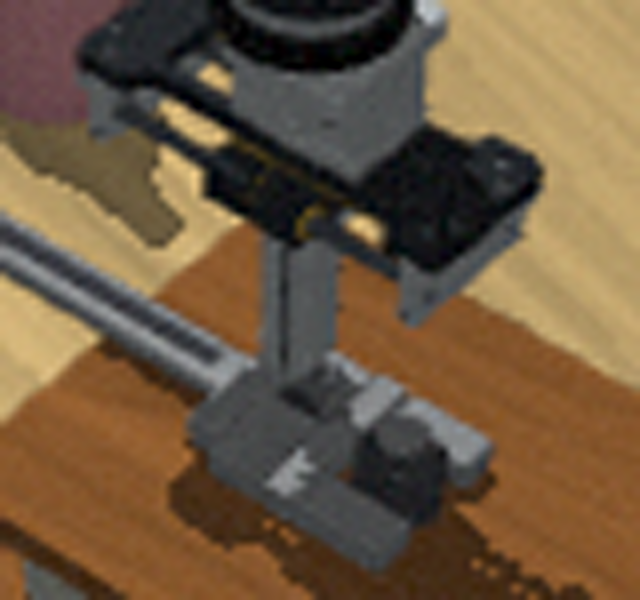

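Resistance rose to 9 N, so the jaw is getting close. Doing another stroke with slightly more pressure.

```bash
python3 -m pendant '[[[0,-1,-4,0,0,0,255],[0,-1,-6,0,0,0,255],[0,-1,-7,0,0,0,255],[0,-1,-7,0,0,0,255]]]'|grep -E "time|tcp|force: \["; for i in 1 2 3 4 5; do python3 -m pendant '[[[0.5,-2,-0.1,0,0,0,255],[0.5,-2,-0.1,0,0,0,255]]]'|grep -E "tcp|force: \["; done
```

```text
time: 12.45
tcp_pos: [581.9, 14.4, 125.1]
force: [-4.1, 0.4, 8.1]
tcp_pos: [581.9, 14.1, 125.1]
force: [-4.0, 5.5, 9.2]
tcp_pos: [582.2, 13.5, 125.2]
force: [-6.1, 7.0, 11.2]
tcp_pos: [583.0, 11.8, 125.6]
force: [-5.1, 8.1, 12.9]
tcp_pos: [584.4, 9.1, 125.6]
force: [-3.9, 6.8, 11.2]
tcp_pos: [585.6, 5.9, 125.3]
force: [-0.8, 3.7, 8.6]
```

```bash
python3 -m pendant '[[[0,0,5,0,0,0,255],[-2,5,5,0,0,0,255],[-3.5,10,5,0,0,0,255],[-3.5,10,2,0,0,0,255],[-3.5,10,0.7,0,0,0,255],[-3.5,10,0.3,0,0,0,255],[-3.5,10,0.3,0,0,0,255]]]'|grep -E "time|tcp|force: \["; for i in 1 2 3 4 5; do python3 -m pendant '[[[0.5,-2,0,0,0,0,255],[0.5,-2,0,0,0,0,255]]]'|grep -E "tcp|force: \["; done
```

```text
time: 14.15
tcp_pos: [580.6, 15.1, 124.7]
force: [-3.6, 2.1, 7.9]
tcp_pos: [580.7, 14.8, 124.7]
force: [-4.7, 6.2, 9.7]
tcp_pos: [580.8, 14.2, 124.9]
force: [-5.2, 9.6, 9.7]
tcp_pos: [581.1, 13.4, 125.1]
force: [-6.5, 11.2, 12.0]
tcp_pos: [583.1, 9.6, 125.6]
force: [-3.6, 6.1, 10.9]
tcp_pos: [584.3, 6.5, 125.5]
force: [-1.2, 5.6, 9.5]
```

Resistance is now 11 N with the worm barely turning, so it's probably snug. Pulling the arm back to check from above.

```bash
python3 -m pendant '[[[0,0,15,0,0,0,255],[0,0,40,0,0,0,255],[-40,30,60,0,0,0,255],[-80,60,60,0,0,0,255],[-120,90,60,0,0,0,255],[-160,120,60,0,0,0,255],[-180,140,60,0,0,0,255],[-180,140,60,0,0,0,255]]]'|grep -E "time|tcp|force: \["; python3 - <<'E'
from h import *
save("top","c7.png",(220,125,300,195),8)
N=ray("top",273.4,155,140);print(N)
m=manip.silhouettes("top","wrench")
v,u=np.nonzero(m[0]["mask"]);P=np.array([ray("top",a,b,116.)[:2] for a,b in zip(u,v)])
h=P[P[:,1]>P[:,1].max()-150];c=h.mean(0);w,V=np.linalg.eigh(np.cov(h.T));a=V[:,1];print(a,np.degrees(np.arctan2(a[1],a[0])),c)
E
```

```text
time: 15.95
tcp_pos: [400.5, 145.8, 183.5]
force: [0.8, -0.4, -0.1]
[587.23691945 -45.9725261  140.        ]
[-0.27313572  0.96197551] 105.85094574688767 [539.77306926 128.14488459]
```

View pics/c7.png

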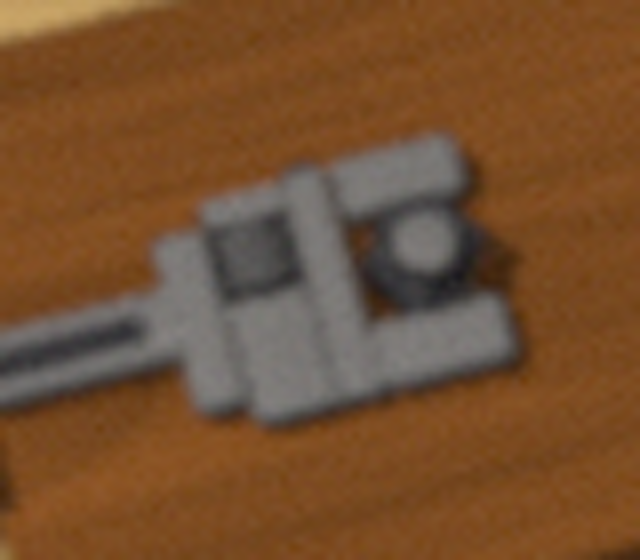

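The jaws have closed from about 43.7 mm to 34.5 mm by my pixel measure, so they bear on the nut at 36 mm. Now computing the push path beside the handle.

```bash
python3 - <<'E'
import numpy as np
N=np.array([587.5,-46.]);r=190
def F(t,off):
    t=np.radians(t);return N+r*np.array([np.cos(t),np.sin(t)])+off*np.array([-np.sin(t),np.cos(t)])
print("pre",F(105.5,38),"contact",F(105.5,20))
p=F(105.5,24)
for t in np.arange(105.5,57,-3.): print(t,(F(t,20)-p).round(1),round(np.radians(t-105.5),3))
E
```

```text
pre [500.10675132 126.93472782] contact [517.45209948 131.74501859]
105.5 [3.9 1.1] 0.0
102.5 [13.3  4.5] -0.052
99.5 [22.8  7.4] -0.105
96.5 [32.5  9.8] -0.157
93.5 [42.3 11.7] -0.209
90.5 [52.2 13.1] -0.262
87.5 [62.2 14. ] -0.314
84.5 [72.2 14.4] -0.367
81.5 [82.2 14.2] -0.419
78.5 [92.2 13.5] -0.471
75.5 [102.1  12.3] -0.524
72.5 [112.   10.5] -0.576
69.5 [121.7   8.3] -0.628
66.5 [131.3   5.5] -0.681
63.5 [140.8   2.3] -0.733
60.5 [150.1  -1.5] -0.785
57.5 [159.1  -5.7] -0.838
```

```bash
python3 -m pendant '[[[40,-10,0,0,0,0,255],[80,-19,0,0,0,0,255],[99,-19,-20,0,0,0,255],[99,-19,-45,0,0,0,255],[99,-19,-65,0,0,0,255],[99,-19,-74,0,0,0,255],[99,-19,-74,0,0,0,255]]]'|grep -E "time|tcp|force: \["; python3 -m pendant '[[[5,1.5,0,0,0,0,255],[10,3,0,0,0,0,255],[14,4,0,0,0,0,255],[14,4,0,0,0,0,255]]]'|grep -E "time|tcp|force: \["; python3 - <<'E'
from h import *
save("side","c8.png",(205,120,315,205),6)
E
```

```text
time: 16.75
tcp_pos: [502.0, 124.1, 108.0]
force: [-0.8, -0.7, -0.1]
time: 17.15
tcp_pos: [517.5, 129.5, 110.6]
force: [0.4, 0.4, -0.3]
```

View pics/c8.png

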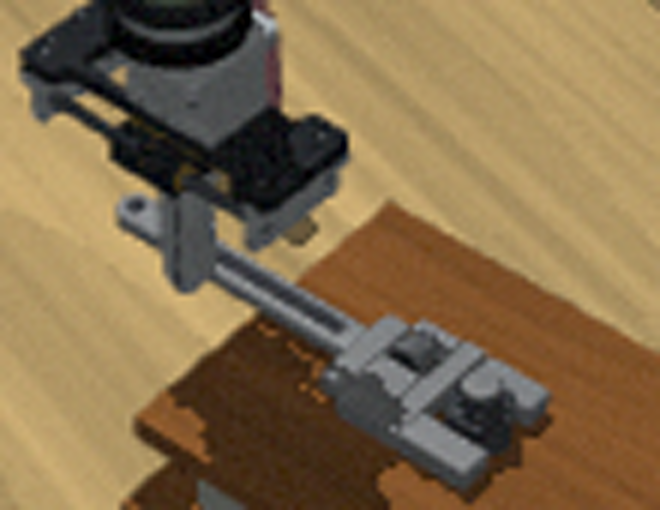

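The finger is beside the handle, outside the board and about to touch. Pushing round the arc.

```bash
python3 -m pendant '[[[4,1,-1.5,0,0,0,255],[9,3,-1.5,0,0,-0.026,255],[13,4.5,-1.5,0,0,-0.052,255],[18,6,-1.5,0,0,-0.079,255],[23,7.4,-1.5,0,0,-0.105,255],[27.5,8.6,-1.5,0,0,-0.131,255],[32.5,9.8,-1.5,0,0,-0.157,255],[32.5,9.8,-1.5,0,0,-0.157,255]]]'|grep -E "time|tcp|force: \["
```

```text
time: 18.0
tcp_pos: [549.9, 139.4, 107.9]
force: [-1.6, -0.4, -1.1]
```

```bash
python3 -m pendant '[[[9.8,1.9,0,0,0,-0.052,255],[19.7,3.3,0,0,0,-0.105,255],[29.7,4.2,0,0,0,-0.157,255],[39.7,4.6,0,0,0,-0.21,255],[49.7,4.4,0,0,0,-0.262,255],[59.7,3.7,0,0,0,-0.314,255],[59.7,3.7,0,0,0,-0.314,255]]]'|grep -E "time|tcp|force: \["; python3 - <<'E'
from h import *
m=manip.get_image("top");m=manip.silhouettes("top","wrench")
v,u=np.nonzero(m[0]["mask"]);P=np.array([ray("top",a,b,118.)[:2] for a,b in zip(u,v)])
cv2.imwrite("pics/m.png",m[0]["mask"]*255)
N=np.array([587.5,-46]);d=np.linalg.norm(P-N,axis=1);h=P[(d>90)&(d<255)];c=h.mean(0);print(m[0]["p"],len(h),np.degrees(np.arctan2(*(c-N)[::-1])))
o=manip.get_obs();t=o["tcp_pos"]
print(t,o["force"])
E
```

```text
time: 18.7
tcp_pos: [610.2, 142.7, 108.0]
force: [0.2, -1.1, -0.5]
0.78 69 77.1259938792643
[609.87254876 143.0381664  108.40226727] [-0.50136587 -0.53818634  0.19636645][ WARN:0@1.232] global loadsave.cpp:1063 imwrite_ Unsupported depth image for selected encoder is fallbacked to CV_8U.
```

```bash
python3 -m pendant '[[[9.9,-1.2,0,0,0,-0.053,255],[19.8,-3,0,0,0,-0.105,255],[29.5,-5.2,0,0,0,-0.157,255],[39.1,-8,0,0,0,-0.21,255],[48.6,-11.2,0,0,0,-0.262,255],[53.5,-13,0,0,0,-0.288,255],[55.7,-14,0,0,0,-0.305,255],[55.7,-14,0,0,0,-0.305,255]]]'|grep -E "time|tcp|force: \["; python3 -m pendant '[[[-18,-12,0,0,0,0,255],[-36,-24,20,0,0,0,255],[-40,-24,60,0,0,0,255],[-80,-24,90,0,0,0,255],[-130,-24,90,0,0,0,255],[-180,0,90,0,0,0,255],[-220,30,90,0,0,0,255],[-220,30,90,0,0,0,255]]]'|grep -E "time|tcp|force: \[";python3 - <<'E'
from h import *
save("top","c9.png",(190,105,310,195),6)
m=manip.silhouettes("top","wrench")
v,u=np.nonzero(m[0]["mask"]);P=np.array([ray("top",a,b,118.)[:2] for a,b in zip(u,v)])
N=np.array([587.5,-46]);d=np.linalg.norm(P-N,axis=1);h=P[(d>90)&(d<255)];c=h.mean(0);w,V=np.linalg.eigh(np.cov(h.T));a=V[:,1];print(m[0]["p"],len(h),np.degrees(np.arctan2(*(c-N)[::-1])),np.degrees(np.arctan2(a[1],a[0])))
E
```

```text
time: 19.6
tcp_pos: [663.8, 129.0, 108.2]
force: [-4.4, 0.2, 2.3]
time: 20.4
tcp_pos: [441.2, 161.0, 198.3]
force: [0.6, 0.2, -0.1]
0.77 609 60.49422510116958 59.408213399627726
```

View pics/c9.png

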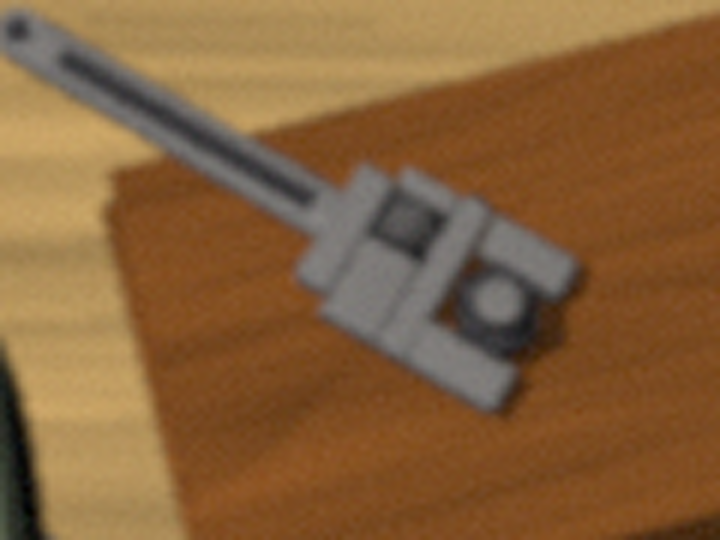

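The handle has swung about 45° clockwise, to 60°. The wrench is flat and snug on the nut, and the arm is clear, so I'm handing in.

```bash
python3 -c "
from workcell import manip
print(manip.finish_job())"
```

```text
the job is handed in; nothing more can be done
None
```

I rolled the worm until the jaw closed snug on the nut, turned the nut clockwise about 45° with the wrench, and handed the job in with the wrench on the nut and the arm clear. The hand-in gave no verdict. I judged the jaw's press on the nut only from the worm's rising resistance and the closed gap in the image, and the worm push peaked near 17.6 N against the roughly 15 N you asked for (18 N fails the run).

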